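# Lay out bearings in pump covers

## Robot

A 7-joint arm with a two-finger parallel gripper is mounted at the origin on the work surface. World frame = base frame: x ahead of the robot, y to its left, z up, the work surface at z = 0. Lengths are in mm, angles in rad, forces in N, time in s.
With the tool pointing down it reaches from about 425 to 825 mm from the base axis. Payload 3.6 kg.
Tool frame: the origin (TCP) lies at the very end of the fingers, on their centre line; the grasp point (between the pads) lies 19 mm behind it (robot.grip_depth is the distance from the TCP to the grasp point, in mm); z points along the fingers, y is the line along which they close (so a half turn about z gives the same grasp; the last joint's range is limited). The gripper opens to 93 mm and grips with 3 to 60 N. Pads are 15 mm wide; open, the fingers measure 128 mm over their backs; the gripper's body (75 mm by 188 mm) begins 65 mm behind the grasp point.
Start: joints at [-1.216, 0.615, -0.013, 1.423, 0.008, 1.103, -0.04], TCP at [241.546, 603.421, 218.64] pointing down, gripper open.
Joint ranges: [-3.12, 3.12], [-0.3, 2.06], [-1.34, 1.32], [0.26, 2.42], [-1.36, 4.5], [0.01, 1.98], [-2.84, 2.84]. Speed limits (rad/s): [2.79, 2.79, 3.14, 3.14, 3.14, 3.14, 3.14].

## Interface

Orientations are given as a unit quaternion [w, x, y, z].
In Python, from rig import robot gives the robot as it stands.
- The arm moves only by the tool drive_tool, never from a script. Its argument "steps" is a list of rows, each a list of 3 entries, a list of its own where there are three numbers: the shift along the tool's x, y, z scaled (see below), then the turn, a rotation vector about the tool's x, y, z scaled (see below), then the closure, from 0 (fully open) to 1 (shut). A call has 1 to 20 rows; each row is the pose to reach, as a shift and turn from the pose commanded when the call began, along the tool's axes at that moment; what a row does not reach only later rows make up. The controller multiplies each number of a shift by 200 mm and each number of a turn by 1.5 rad. A row lasts 1/12 s, in which the tool goes at most 41.7 mm and 7.16 degrees, less where a joint would pass 70% of its speed; a pose out of reach is approached as far as the arm can. A call with a number of a shift or a turn outside -1 to 1 is refused whole. A call with a gripper value outside its range is refused whole. The fingers move at their own pace and stop on an object; "squeeze" is the grip in N (left out, the last holds). Time passes only in rows, so rows that repeat a pose let the fingers close. It gives the time, the measured TCP pose, the force, the opening and the grip force at its end, in the units of the state.
- robot.state(): the state, without advancing time (a new reading comes with each control period).
- robot.grab_frame(name): name is "scene" or "top" or "wrist"; returns the picture (420x560x3 uint8, blue, green, red); there is no depth.
- robot.camera_params(name): a dict with "intrinsics" (3x3 intrinsics, pixels), "eye" and "attitude" of the camera in the world; the wrist camera has in their place "mount" (4x4, takes a point from camera to tool coordinates, whose origin is the TCP and whose axes are the flange's). Camera axes: x right, y up, looking along -z (the intrinsics and any distortion apply to the point x, -y, -z); pixel columns grow to the right and rows downward; lengths in mm; the calibration is good to about 2 mm. A picture is of the moment at which its call begins: read the wrist's pose just before it. camera_params takes no time and is no camera call.
- robot.finish_job(): hands the job in; it is judged then, once.
Trained networks look in the newest picture that a camera, given by its name, has taken for a name from the list of things; names that differ only in an ending like _2 or _b are one class to them, and where a whole thing is asked for, a point or a joint stands for the part that bears it (a point fixed in the world has none). Each returns a list of dicts, best first, with "score" (0 to 1); they miss things now and then, are a little off and sometimes report something else, mostly with a low value. They report only what shows in the picture. A call takes as long as a camera call. They do not tell look-alikes from the thing itself.
- robot.boxes_of(name, camera): "point" ([x, y, z] in mm, in world coordinates, good to about 4 mm: the middle of the surface that is visible of it).
The state is a dict: "time_s": time; "joint_positions": joint angles; "dq": joint speeds; "effort": joint torques, N m; "tcp_pos": TCP position; "tool_rot": TCP orientation; "contact_force": force on the tool from outside, world axes, zero at the start; "ft_torque": the same for the moment, N m; "grip_width": finger opening in mm; "grip_force": force on a finger pad.
Only numpy, scipy, OpenCV 4.12 (cv2) and the standard library are available. Lean on these libraries where they do the work, as an engineer would, in place of code of your own. Each camera call takes 0.05 s, during which the arm holds its last target. There are 200 camera calls.

## Task

Set each of the three steel ball bearings flat in the dish of the red pump cover of its own size (small in small, medium in medium, large in large), then set the brass spacer ring flat on top of the large bearing in its cover, about centred. Set each part down, do not drop it, and leave the blue cap, the brown flanged bush and the spanner where they are.

Things in the scene. Friction and masses are not known exactly. Their poses are not given: they have to be found in the camera images.
- bearing_small: smallest steel ball bearing, black seal on top, lying flat: outer diameter 36 mm, bore 15 mm, 16 mm tall; origin at the centre of its underside, z along its axis (up); a plain ring, any yaw is the same; about 0.09 kg
- bearing_medium: middle steel ball bearing, black seal on top, lying flat: outer diameter 48 mm, bore 20 mm, 20 mm tall; origin at the centre of its underside, z along its axis (up); a plain ring, any yaw is the same; about 0.18 kg
- bearing_large: largest steel ball bearing, black seal on top, lying flat: outer diameter 62 mm, bore 30 mm, 24 mm tall; origin at the centre of its underside, z along its axis (up); a plain ring, any yaw is the same; about 0.35 kg
- spacer: plain yellow brass spacer ring, lying flat: outer diameter 50 mm, bore 34 mm, 16 mm tall; origin at the centre of its underside, z along its axis (up); a plain ring, any yaw is the same; about 0.12 kg
- cover_small: the smallest dark red cast pump cover, fixed on the bench: flange 106 mm in diameter (six bolt lugs, 12 mm high, stand out 7 mm more) and 14 mm high, raised rim around a shallow dish 58 mm across with a bright, flat machined floor (black spot at its centre, no hole); dish floor 14 mm and rim top 20 mm above the bench; origin at the centre of its underside, z up, the dish is centred on it
- cover_medium: the middle dark red cast pump cover, fixed on the bench: flange 124 mm in diameter (six bolt lugs, 12 mm high, stand out 7 mm more) and 14 mm high, raised rim around a shallow dish 70 mm across with a bright, flat machined floor (black spot at its centre, no hole); dish floor 14 mm and rim top 20 mm above the bench; origin at the centre of its underside, z up, the dish is centred on it
- cover_large: the largest dark red cast pump cover, fixed on the bench: flange 142 mm in diameter (six bolt lugs, 12 mm high, stand out 7 mm more) and 14 mm high, raised rim around a shallow dish 84 mm across with a bright, flat machined floor (black spot at its centre, no hole); dish floor 14 mm and rim top 20 mm above the bench; origin at the centre of its underside, z up, the dish is centred on it
- cap: bystander: blue plastic cap, a disc 48 mm across and 10 mm high with a stub 24 mm across up to 22 mm; loose, starts in the same row as the bearings; origin at the centre of its underside
- bush: bystander: red-brown bronze bush standing on its 40 mm wide flange, sleeve 29 mm across, 35 mm tall; loose, starts in the same row as the bearings; origin at the centre of its underside
- spanner: bystander: steel spanner about 200 mm long, lying loose on the bench to the robot's left; origin near the middle of its underside, x along it
Mind the look-alikes: they are no part of the job. What is shaped like the bearing_medium but purple or turquoise is not meant.

How it is judged (in metres and radians):
At the end, for the whole second after the job is handed in: Each bearing flat (0.1 rad) on the dish floor of its own size of cover (3 mm in height, 12 mm of centre); spacer flat on the large bearing (3 mm in height, 10 mm of centre); all four at rest; cap, bush and spanner within 20 mm of where they began (horizontal distance between bearing_small and cover_small below 0.012 m and z of bearing_small in the frame of cover_small between 0.011 and 0.017 m and angle between each of bearing_small, bearing_medium, bearing_large, spacer's own z axis and vertical below 0.1 rad and horizontal distance between bearing_medium and cover_medium below 0.012 m and z of bearing_medium in the frame of cover_medium between 0.011 and 0.017 m and horizontal distance between bearing_large and cover_large below 0.012 m and z of bearing_large in the frame of cover_large between 0.011 and 0.017 m and horizontal distance between spacer and bearing_large below 0.01 m and z of spacer in the frame of bearing_large between 0.021 and 0.027 m and linear speed of each of bearing_small, bearing_medium, bearing_large, spacer below 0.02 m/s and distance of each of cap, bush, spanner from where it was at the start of the episode below 0.02 m); the robot touches nothing.
It fails at once if a bearing or the spacer is let fall (from more than about 15 mm) or thrown ((linear speed of bearing_small above 0.55 m/s and contact force between bearing_small and the fingers below 0.05 N) or (linear speed of bearing_medium above 0.55 m/s and contact force between bearing_medium and the fingers below 0.05 N) or (linear speed of bearing_large above 0.55 m/s and contact force between bearing_large and the fingers below 0.05 N) or (linear speed of spacer above 0.55 m/s and contact force between spacer and the fingers below 0.05 N)).
It also fails if it takes over 99 s, if anything falls off the work surface, if the arm or the gripper's body presses on something with over 40 N, if the wrist force passes 120 N, or if a joint passes its speed limit or range.

## Working session

There is one attempt and no reset: what is moved stays moved. The work goes in short steps, Python scripts to look and compute and a tool call to move; the robot and the scene stay as the last step left them, time stands still between calls to the robot, and variables do not carry over. Pictures are saved under pics/ and viewed, at most 14 in all, crops included, and the job is handed in when it is done.

Besides the shell and the picture viewer there is one more tool, called after "Request:" as a command line: name --argument value ..., lists and objects as JSON in quotes. drive_tool: Moves the arm, as the interface text tells. Its arguments: {"type":"object","properties":{"steps":{"type":"array"},"squeeze":{"type":"number"}},"required":["steps"]}

```bash
mkdir -p pics; cat > h.py <<'E'
from rig import robot
import cv2, numpy as np
from scipy.spatial.transform import Rotation as R
E
python3 - <<'E'
from h import *
s=robot.state(); print(s['time_s'],s['tcp_pos'],s['tool_rot'],s['grip_width'])
for c in ['top','scene']:
    cv2.imwrite(f'pics/{c}0.png',robot.grab_frame(c)); p=robot.camera_params(c); print(c,p)
for n in ['bearing_small','bearing_medium','bearing_large','spacer','cover_small','cover_medium','cover_large','cap','bush','spanner']:
    for d in robot.boxes_of(n,'top')[:4]: print(n,np.round(d['point']),round(d['score'],2))
print(robot.camera_params('wrist'))
E
```

```text
0.0 [241.27439426 602.7246779  217.50773724] [-2.38614548e-04  1.89234319e-01  9.81931156e-01 -1.23298484e-03] 92.97357459103692
top {'intrinsics': array([[442.6323716 ,   0.        , 274.95871692],
       [  0.        , 442.6323716 , 204.68783543],
       [  0.        ,   0.        ,   1.        ]]), 'eye': array([ 452.27912816,   96.02446299, 1021.06611573]), 'attitude': array([ 0.70948288,  0.03376191, -0.02071555, -0.70360859])}
scene {'intrinsics': array([[426.50872556,   0.        , 278.54024743],
       [  0.        , 426.50872556, 211.10741658],
       [  0.        ,   0.        ,   1.        ]]), 'eye': array([ 990.82529041, -642.94498279,  859.13930503]), 'attitude': array([0.88894401, 0.37891999, 0.10537992, 0.23471953])}
bearing_small [ 661. -212.   11.] 0.6
bearing_small [ 451. -170.   18.] 0.47
bearing_medium [445. 314.  17.] 0.78
bearing_medium [419. 410.  22.] 0.69
bearing_medium [534. 324.  24.] 0.69
bearing_large [ 467. -287.   25.] 0.82
spacer [447. 166.  15.] 0.52
cover_small [641.  -8.  20.] 0.71
cover_small [446. 310.  12.] 0.26
cover_medium [655. 184.  12.] 0.82
cover_large [ 663. -212.   13.] 0.97
cap [458. -52.  12.] 0.53
bush [478.  67.   4.] 0.68
bush [ 452. -172.   20.] 0.35
spanner [533. 524.   5.] 0.77
{'intrinsics': array([[334.01498209,   0.        , 278.22074945],
       [  0.        , 334.01498209, 205.15884283],
       [  0.        ,   0.        ,   1.        ]]), 'mount': array([[-8.49102896e-04,  9.66010430e-01,  2.58501700e-01,
         7.18542057e+01],
       [ 9.99999122e-01,  1.08325883e-03, -7.63388323e-04,
        -5.55309088e-01],
       [-1.01746533e-03,  2.58500825e-01, -9.66010501e-01,
        -1.64042737e+02],
       [ 0.00000000e+00,  0.00000000e+00,  0.00000000e+00,
         1.00000000e+00]])}
```

View pics/top0.png

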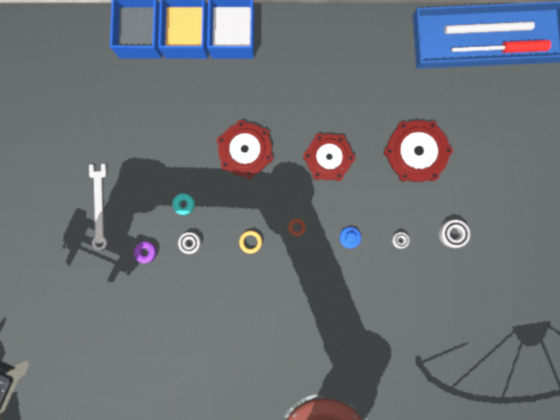

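View pics/scene0.png

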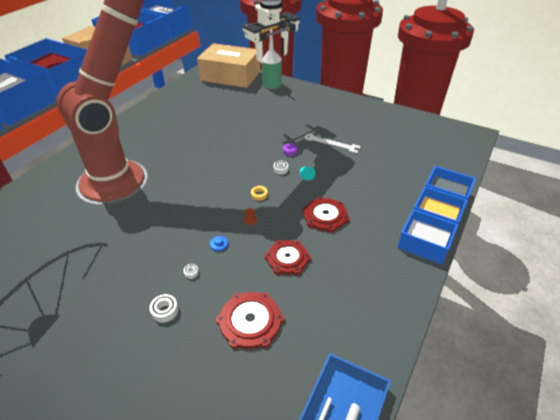

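The top view shows the real (steel) medium bearing at (189,243), with purple and turquoise look-alikes at (145,252) and (183,204). The spacer is at (251,242), small bearing (401,240) and large bearing (455,234). The covers are medium (245,149), small (329,156) and large (419,150). I'll refine the positions by segmentation.

```bash
cat >> h.py <<'E'
def cam(name,st=None):
    p=robot.camera_params(name); K=p['intrinsics']
    if name=='wrist':
        q=np.array(st['tool_rot']); Rt=R.from_quat(q[[1,2,3,0]]).as_matrix(); M=p['mount']
        return K,Rt@M[:3,3]+st['tcp_pos'],Rt@M[:3,:3]
    q=p['attitude']; return K,np.array(p['eye']),R.from_quat(q[[1,2,3,0]]).as_matrix()
def ray(c,uv,z):
    K,e,A=c; d=np.linalg.inv(K)@[uv[0],uv[1],1]; d=A@[d[0],-d[1],-d[2]]
    return (e+d*(z-e[2])/d[2])[:2]
def proj(c,P):
    K,e,A=c; d=A.T@(np.array(P)-e); u=K@[d[0],-d[1],-d[2]]; return u[:2]/u[2]
KIND={'bearing_small':(36,16,'w'),'bearing_medium':(48,20,'w'),'bearing_large':(62,24,'w'),'spacer':(50,16,'y'),
 'cover_small':(58,28,'w'),'cover_medium':(70,28,'w'),'cover_large':(84,28,'w')}
def locate(img,c,name,xy):
    "hull centroid of the bright/yellow blob near xy, back-projected at mid height; also diameter in mm"
    D,h,k=KIND[name]; b=img.astype(int); hsv=cv2.cvtColor(img,cv2.COLOR_BGR2HSV)
    y=cv2.inRange(hsv,(15,90,60),(40,255,255))
    w=cv2.inRange(hsv,(0,0,115),(180,80,255))
    m=y if k=='y' else w
    uv=proj(c,[*xy,h/2]); s=c[0][0,0]/np.linalg.norm(c[1]-[*xy,h/2])
    yy,xx=np.mgrid[:m.shape[0],:m.shape[1]]
    for _ in range(3):
        mm=m*((xx-uv[0])**2+(yy-uv[1])**2<(s*D*0.68)**2)
        n,l,st,_c=cv2.connectedComponentsWithStats(mm.astype(np.uint8))
        pts=np.argwhere(np.isin(l,[i for i in range(1,n) if st[i,4]>6]))[:,::-1]
        if len(pts)<20: return None
        hu=cv2.convexHull(pts.astype(np.int32)); M=cv2.moments(hu)
        uv=(M['m10']/M['m00'],M['m01']/M['m00'])
    return ray(c,uv,h/2), 2*np.sqrt(M['m00']/np.pi)/s, uv
E
python3 - <<'E'
from h import *
G={'bearing_small':(451,-170),'bearing_medium':(445,314),'bearing_large':(467,-287),'spacer':(447,166),'cover_small':(641,-8),'cover_medium':(655,184),'cover_large':(663,-212)}
for cn in ['top','scene']:
    im=cv2.imread(f'pics/{cn}0.png'); c=cam(cn)
    for n,g in G.items():
        r=locate(im,c,n,g); print(cn,n,r and (np.round(r[0],1),round(r[1],1),np.round(r[2])))
E
```

```text
top bearing_small (array([ 448.8, -170. ]), np.float64(46.9), array([400., 241.]))
top bearing_medium (array([441.3, 316.9]), np.float64(62.7), array([186., 243.]))
top bearing_large (array([ 463. , -287.6]), np.float64(81.8), array([453., 236.]))
top spacer (array([445.9, 171. ]), np.float64(51.7), array([250., 241.]))
top cover_small (array([643.2,  -8. ]), np.float64(60.6), array([329., 156.]))
top cover_medium (array([660.4, 186.9]), np.float64(72.1), array([244., 148.]))
top cover_large (array([ 658.3, -213.5]), np.float64(90.8), array([419., 150.]))
scene bearing_small (array([ 449.5, -169. ]), np.float64(46.5), array([189., 269.]))
scene bearing_medium (array([439.5, 319. ]), np.float64(61.6), array([281., 164.]))
scene bearing_large (array([ 464.8, -284.9]), np.float64(81.4), array([163., 305.]))
scene spacer (array([448.7, 167.7]), np.float64(48.5), array([259., 193.]))
scene cover_small (array([644.6,  -8.8]), np.float64(51.8), array([287., 254.]))
scene cover_medium (array([659.5, 207.6]), np.float64(77.6), array([328., 207.]))
scene cover_large (array([ 659.9, -214.4]), np.float64(81.8), array([250., 317.]))
```

Request:
drive_tool --steps '[[[-0.1, -0.06, 0], [0, 0, 0.08], 0.2], [[-0.2, -0.13, 0], [0, 0, 0.16], 0.2], [[-0.3, -0.2, 0], [0, 0, 0.24], 0.2], [[-0.4, -0.26, 0], [0, 0, 0.32], 0.2], [[-0.5, -0.33, 0], [0, 0, 0.4], 0.2], [[-0.6, -0.4, 0], [0, 0, 0.48], 0.2], [[-0.7, -0.46, 0], [0, 0, 0.56], 0.2], [[-0.74, -0.48, 0], [0, 0, 0.64], 0.2], [[-0.74, -0.48, 0], [0, 0, 0.72], 0.2], [[-0.74, -0.48, 0], [0, 0, 0.793], 0.2], [[-0.74, -0.48, 0], [0, 0, 0.793], 0.2], [[-0.74, -0.48, 0], [0, 0, 0.793], 0.2]]'

```text
time_s: 1.6
tcp_pos: [343.0, 459.5, 218.7]
tool_rot: [0.0, 0.706, 0.708, 0.0]
contact_force: [-0.4, 0.4, -0.1]
grip_width: 74.0
grip_force: 0.0
```

Request:
drive_tool --steps '[[[-0.12, 0.08, 0.07], [0, 0, 0], 0.25], [[-0.24, 0.16, 0.14], [0, 0, 0], 0.25], [[-0.36, 0.24, 0.21], [0, 0, 0], 0.25], [[-0.48, 0.32, 0.28], [0, 0, 0], 0.25], [[-0.6, 0.4, 0.34], [0, 0, 0], 0.25], [[-0.71, 0.49, 0.4], [0, 0, 0], 0.25], [[-0.71, 0.49, 0.4], [0, 0, 0], 0.25], [[-0.71, 0.49, 0.4], [0, 0, 0], 0.25], [[-0.71, 0.49, 0.4], [0, 0, 0], 0.25]]'

```text
time_s: 2.35
tcp_pos: [441.0, 318.4, 138.8]
tool_rot: [-0.001, 0.706, 0.708, 0.0]
contact_force: [-0.7, -0.3, -0.6]
grip_width: 69.9
grip_force: 0.0
```

```bash
cat >> h.py <<'E'
def look(name,xy,pic=None):
    st=robot.state(); im=robot.grab_frame('wrist'); c=cam('wrist',st)
    if pic: cv2.imwrite(f'pics/{pic}.png',im)
    r=locate(im,c,name,xy); d=robot.boxes_of(name,'wrist')
    print('tcp',np.round(st['tcp_pos'],1),'w',round(st['grip_width'],1),name,r and (np.round(r[0],1),round(r[1],1),np.round(r[2])),[(np.round(x['point'],1),round(x['score'],2)) for x in d[:2]])
    return im,c
E
python3 - <<'E'
from h import *
im,c=look('bearing_medium',(442,317),'w1')
hsv=cv2.cvtColor(im,cv2.COLOR_BGR2HSV); print(np.median(hsv[...,2]),np.median(hsv[...,1]))
t=cv2.imread('pics/top0.png'); print(np.median(t[...,2]), t[243,175:204].max(1))
E
```

```text
tcp [441.  318.4 138.8] w 69.9 bearing_medium (array([440.3, 318.1]), np.float64(64.2), array([278., 198.])) [(array([444.6, 308.5,  19.1]), 0.98), (array([530.5, 325.1,  20.3]), 0.78)]
124.0 18.0
110.0 [120 122 149 213 238 213 145 188 230 218 150 101  75  71  69  70  79 136
 219 230 182 150 220 236 199 133 105 114 120]
```

View pics/w1.png

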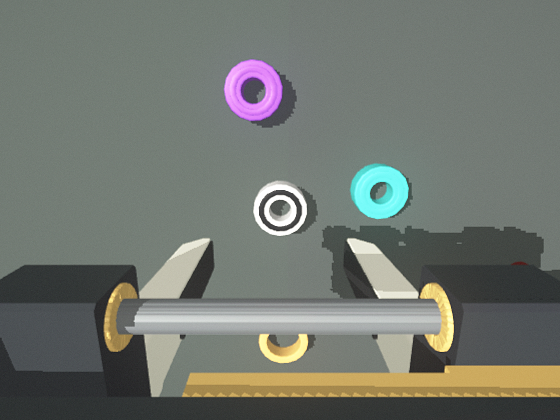

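The wrist view shows the bearing at (280,208), with purple at (253,90), turquoise at (380,190), and the fingers at the bottom. The bench is brighter than my threshold, so I'll raise it.

```bash
sed -i 's/(0,0,115)/(0,0,160)/' h.py
python3 - <<'E'
from h import *
look('bearing_medium',(445,312))
G={'bearing_small':(451,-170),'bearing_medium':(445,314),'bearing_large':(467,-287),'spacer':(447,166),'cover_small':(641,-8),'cover_medium':(655,184),'cover_large':(663,-212)}
for cn in ['top','scene']:
    im=cv2.imread(f'pics/{cn}0.png'); c=cam(cn)
    for n,g in G.items():
        r=locate(im,c,n,g); print(cn,n,r and (np.round(r[0],1),round(r[1],1),np.round(r[2])))
E
```

```text
tcp [440.6 319.3 139.1] w 70.2 bearing_medium (array([441.6, 308.8]), np.float64(48.9), array([280., 209.])) [(array([528.2, 326.8,  22.4]), 0.94), (array([421. , 413.6,  18.7]), 0.79)]
top bearing_small (array([ 451.7, -170.6]), np.float64(38.9), array([400., 240.]))
top bearing_medium (array([441.1, 311.9]), np.float64(50.7), array([188., 243.]))
top bearing_large (array([ 467.2, -292.1]), np.float64(70.0), array([455., 234.]))
top spacer (array([445.9, 171. ]), np.float64(51.7), array([250., 241.]))
top cover_small (array([643.2,  -8. ]), np.float64(60.6), array([329., 156.]))
top cover_medium (array([660.4, 186.9]), np.float64(72.1), array([244., 148.]))
top cover_large (array([ 658.3, -213.5]), np.float64(90.8), array([419., 150.]))
scene bearing_small (array([ 452.9, -170.4]), np.float64(35.7), array([190., 270.]))
scene bearing_medium (array([441.9, 310.8]), np.float64(43.6), array([280., 166.]))
scene bearing_large (array([ 467.5, -289.8]), np.float64(66.2), array([163., 307.]))
scene spacer (array([448.7, 167.7]), np.float64(48.5), array([259., 193.]))
scene cover_small (array([644.8,  -8.9]), np.float64(51.5), array([287., 254.]))
scene cover_medium (array([662.3, 185.1]), np.float64(58.7), array([326., 212.]))
scene cover_large (array([ 660.2, -214.5]), np.float64(81.4), array([250., 317.]))
```

Request:
drive_tool --steps '[[[-0.045, 0.005, 0.1], [0, 0, 0], 0.25], [[-0.045, 0.005, 0.25], [0, 0, 0], 0.25], [[-0.045, 0.005, 0.4], [0, 0, 0], 0.25], [[-0.045, 0.005, 0.52], [0, 0, 0], 0.25], [[-0.045, 0.005, 0.6], [0, 0, 0], 0.25], [[-0.045, 0.005, 0.645], [0, 0, 0], 0.25], [[-0.045, 0.005, 0.65], [0, 0, 0], 0.25], [[-0.045, 0.005, 0.65], [0, 0, 0], 0.6], [[-0.045, 0.005, 0.65], [0, 0, 0], 0.6], [[-0.045, 0.005, 0.65], [0, 0, 0], 0.6], [[-0.045, 0.005, 0.65], [0, 0, 0], 0.6], [[-0.045, 0.005, 0.65], [0, 0, 0], 0.6], [[-0.045, 0.005, 0.65], [0, 0, 0], 0.6]]' --squeeze 30

```text
time_s: 3.63
tcp_pos: [442.9, 308.8, 9.7]
tool_rot: [0.0, 0.707, 0.707, 0.001]
contact_force: [-1.0, -0.4, 5.7]
grip_width: 46.1
grip_force: 30.0
```

Request:
drive_tool --steps '[[[0, 0, -0.05], [0, 0, 0], 0.6], [[0, 0, -0.15], [0, 0, 0], 0.6], [[0, 0, -0.25], [0, 0, 0], 0.6], [[-0.06, 0.1, -0.35], [0, 0, 0], 0.6], [[-0.14, 0.24, -0.4], [0, 0, 0], 0.6], [[-0.22, 0.38, -0.4], [0, 0, 0], 0.6], [[-0.3, 0.52, -0.4], [0, 0, 0], 0.6], [[-0.38, 0.66, -0.4], [0, 0, 0], 0.6], [[-0.46, 0.8, -0.4], [0, 0, 0], 0.6], [[-0.53, 0.92, -0.4], [0, 0, 0], 0.6], [[-0.58, 1.0, -0.4], [0, 0, 0], 0.6], [[-0.58, 1.0, -0.4], [0, 0, 0], 0.6], [[-0.58, 1.0, -0.4], [0, 0, 0], 0.6]]'

```text
time_s: 4.72
tcp_pos: [642.5, 190.7, 88.3]
tool_rot: [0.0, 0.708, 0.706, -0.001]
contact_force: [-0.4, -0.1, -0.7]
grip_width: 46.4
grip_force: 30.0
```

```bash
python3 - <<'E'
from h import *
look('cover_medium',(661,186),'w2')
E
```

```text
tcp [642.5 190.7  88.3] w 46.4 cover_medium (array([658.2, 173.1]), np.float64(88.9), array([300., 237.])) [(array([668. , 208.9,  15.1]), 0.61)]
```

View pics/w2.png

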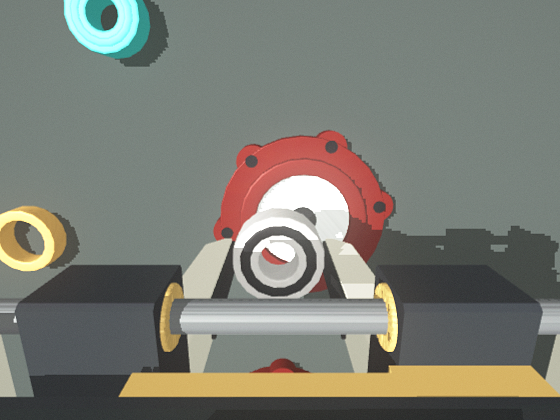

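The bearing is held level, centred near (279,253). The dish spot is partly hidden at about (304,214), and the dish spans columns 256–349.

```bash
python3 - <<'E'
from h import *
c=cam('wrist',robot.state())
print(ray(c,(303,213),14),ray(c,(256,212),14),ray(c,(349,212),14),ray(c,(303,176),14), proj(c,[661,186,14]))
z=robot.state()['tcp_pos'][2]
print('held top centre',ray(c,(279,251),z+11))
E
```

```text
[658.64845576 195.32768276] [623.72774096 196.04103939] [692.76866214 196.15937293] [658.09208852 223.13353551] [305.88594604 224.94397659]
held top centre [640.8451488  200.68146638]
```

```bash
python3 - <<'E'
from h import *
s=robot.state(); c=cam('wrist',s); t=s['tcp_pos']; im=cv2.imread('pics/w2.png')
for o,col in((0,(0,0,255)),(4,(0,255,0))):
  for z,r in((10.5,24),(10.5,10),(-9.5,24)):
    P=[proj(c,[t[0]-1+r*np.cos(a),t[1]+o+r*np.sin(a),t[2]+z]) for a in np.linspace(0,6.28,60)]
    cv2.polylines(im,[np.int32(np.round(P))],False,col,1)
for x,y in((661,186),):
    P=[proj(c,[x+35*np.cos(a),y+35*np.sin(a),14]) for a in np.linspace(0,6.28,60)]
    cv2.polylines(im,[np.int32(np.round(P))],False,(255,0,0),1)
cv2.imwrite('pics/w2b.png',cv2.resize(im[110:330,170:420],None,fx=2.6,fy=2.6))
E
```

```text
(no output)
```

View pics/w2b.png

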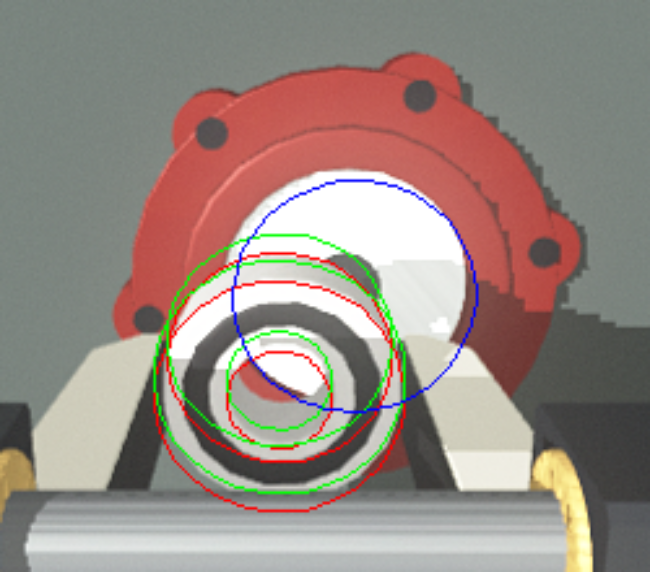

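Request:
drive_tool --steps '[[[-0.01, 0.04, 0.0], [0, 0, 0], 0.6], [[-0.022, 0.0875, 0.06], [0, 0, 0], 0.6], [[-0.022, 0.0875, 0.15], [0, 0, 0], 0.6], [[-0.022, 0.0875, 0.22], [0, 0, 0], 0.6], [[-0.022, 0.0875, 0.27], [0, 0, 0], 0.6], [[-0.022, 0.0875, 0.295], [0, 0, 0], 0.6], [[-0.022, 0.0875, 0.308], [0, 0, 0], 0.6], [[-0.022, 0.0875, 0.315], [0, 0, 0], 0.6], [[-0.022, 0.0875, 0.32], [0, 0, 0], 0.6], [[-0.022, 0.0875, 0.32], [0, 0, 0], 0.6]]'

```text
time_s: 5.65
tcp_pos: [660.3, 188.2, 25.2]
tool_rot: [0.0, 0.707, 0.707, 0.0]
contact_force: [0.1, -0.3, -0.8]
grip_width: 46.9
grip_force: 30.0
```

Request:
drive_tool --steps '[[[-0.004, 0, 0.004], [0, 0, 0], 0.6], [[-0.004, 0, 0.007], [0, 0, 0], 0.6], [[-0.004, 0, 0.007], [0, 0, 0], 0.6]]'

```text
time_s: 5.9
tcp_pos: [660.3, 187.1, 23.8]
tool_rot: [0.0, 0.707, 0.707, 0.0]
contact_force: [0.6, -0.6, 0.8]
grip_width: 46.5
grip_force: 30.0
```

Request:
drive_tool --steps '[[[0, 0, 0.003], [0, 0, 0], 0.6], [[0, 0, 0.006], [0, 0, 0], 0.6], [[0, 0, 0.006], [0, 0, 0], 0.6]]'

```text
time_s: 6.15
tcp_pos: [660.3, 187.1, 23.8]
tool_rot: [0.0, 0.707, 0.707, 0.0]
contact_force: [-2.9, -1.1, 6.3]
grip_width: 46.2
grip_force: 30.0
```

Request:
drive_tool --steps '[[[0, 0, 0.004], [0, 0, 0], 0.45], [[0, 0, 0.004], [0, 0, 0], 0.3], [[0, 0, 0.004], [0, 0, 0], 0.25], [[0, 0, 0.0], [0, 0, 0], 0.25], [[0, 0, -0.06], [0, 0, 0], 0.25], [[0, 0, -0.2], [0, 0, 0], 0.25], [[-0.1, 0, -0.35], [0, 0, 0], 0.25], [[-0.25, -0.08, -0.48], [0, 0, 0], 0.25], [[-0.4, -0.18, -0.55], [0, 0, 0], 0.25], [[-0.55, -0.28, -0.57], [0, 0, 0], 0.4], [[-0.7, -0.4, -0.57], [0, 0, 0], 0.4], [[-0.85, -0.5, -0.57], [0, 0, 0], 0.4], [[-1.0, -0.58, -0.57], [0, 0, 0], 0.4], [[-1.0, -0.58, -0.57], [0, 0, 0], 0.4]]'

```text
time_s: 7.32
tcp_pos: [540.4, -21.6, 137.6]
tool_rot: [0.001, 0.711, 0.703, -0.003]
contact_force: [-0.2, -1.1, -0.2]
grip_width: 55.4
grip_force: 0.0
```

Request:
drive_tool --steps '[[[-0.15, -0.09, 0], [0, 0, 0], 0.35], [[-0.3, -0.18, 0], [0, 0, 0], 0.35], [[-0.45, -0.27, 0], [0, 0, 0], 0.35], [[-0.6, -0.36, 0], [0, 0, 0], 0.35], [[-0.72, -0.44, 0], [0, 0, 0], 0.35], [[-0.79, -0.46, 0], [0, 0, 0], 0.35], [[-0.79, -0.46, 0], [0, 0, 0], 0.35], [[-0.79, -0.46, 0], [0, 0, 0], 0.35]]'

```text
time_s: 7.98
tcp_pos: [452.7, -171.2, 136.8]
tool_rot: [0.001, 0.708, 0.707, 0.001]
contact_force: [-0.2, 0.7, 0.5]
grip_width: 60.5
grip_force: 0.0
```

```bash
python3 - <<'E'
from h import *
look('bearing_small',(452,-170),'w3')
im=robot.grab_frame('top'); cv2.imwrite('pics/top1.png',im)
print(locate(im,cam('top'),'bearing_medium',(660,187)))
cv2.imwrite('pics/c3.png',np.hstack([cv2.imread('pics/w3.png')[:400,:400],cv2.resize(im[90:220,180:310],(400,400))]))
E
```

```text
tcp [ 452.7 -171.2  136.8] w 60.5 bearing_small (array([ 453.4, -170.1]), np.float64(36.1), array([279., 197.])) [(array([ 453.8, -162.4,   16.3]), 0.7)]
(array([660.26160994, 186.85953457]), np.float64(63.77984124030447), (244.47741566609488, 148.52258433390506))
```

View pics/c3.png

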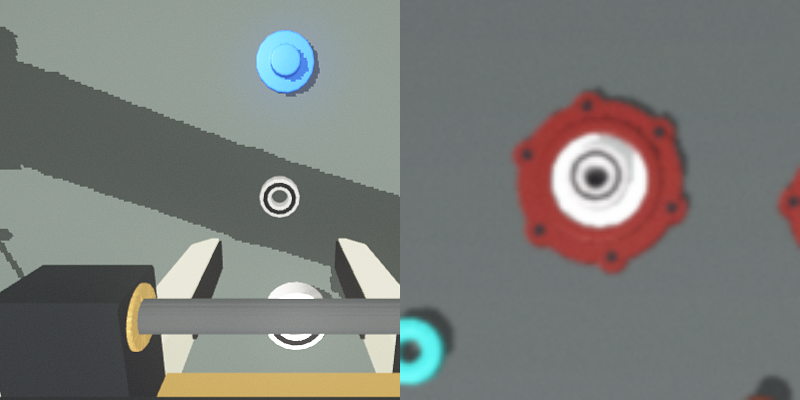

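The wrist crop shows the small bearing at (279,197) between the fingers' paths. The top crop shows the medium bearing flat and near-centred in its dish.

Request:
drive_tool --steps '[[[0.005, 0.003, 0.1], [0, 0, 0], 0.35], [[0.005, 0.003, 0.25], [0, 0, 0], 0.35], [[0.005, 0.003, 0.4], [0, 0, 0], 0.35], [[0.005, 0.003, 0.52], [0, 0, 0], 0.35], [[0.005, 0.003, 0.6], [0, 0, 0], 0.35], [[0.005, 0.003, 0.635], [0, 0, 0], 0.35], [[0.005, 0.003, 0.64], [0, 0, 0], 0.35], [[0.005, 0.003, 0.64], [0, 0, 0], 0.75], [[0.005, 0.003, 0.64], [0, 0, 0], 0.75], [[0.005, 0.003, 0.64], [0, 0, 0], 0.75], [[0.005, 0.003, 0.64], [0, 0, 0], 0.75], [[0.005, 0.003, 0.64], [0, 0, 0], 0.75], [[0.005, 0.003, 0.64], [0, 0, 0], 0.75]]'

```text
time_s: 9.22
tcp_pos: [453.5, -170.0, 9.0]
tool_rot: [0.001, 0.707, 0.707, 0.001]
contact_force: [-0.2, 0.4, 6.5]
grip_width: 34.9
grip_force: 30.0
```

Request:
drive_tool --steps '[[[0, 0, -0.05], [0, 0, 0], 0.75], [[0, 0, -0.15], [0, 0, 0], 0.75], [[0, 0, -0.25], [0, 0, 0], 0.75], [[0.06, 0.1, -0.35], [0, 0, 0], 0.75], [[0.14, 0.24, -0.4], [0, 0, 0], 0.75], [[0.22, 0.38, -0.4], [0, 0, 0], 0.75], [[0.3, 0.52, -0.4], [0, 0, 0], 0.75], [[0.38, 0.66, -0.4], [0, 0, 0], 0.75], [[0.46, 0.8, -0.4], [0, 0, 0], 0.75], [[0.53, 0.9, -0.4], [0, 0, 0], 0.75], [[0.6, 0.955, -0.4], [0, 0, 0], 0.75], [[0.6, 0.955, -0.4], [0, 0, 0], 0.75], [[0.6, 0.955, -0.4], [0, 0, 0], 0.75], [[0.6, 0.955, -0.4], [0, 0, 0], 0.75]]'

```text
time_s: 10.38
tcp_pos: [642.1, -51.4, 88.0]
tool_rot: [-0.0, 0.707, 0.707, -0.001]
contact_force: [0.3, -0.6, -0.7]
grip_width: 35.1
grip_force: 30.0
```

```bash
cat >> h.py <<'E'
def held(name,cover,xy,under,pic):
    "overlay: held part at offset 0 (red) and +4 Y (green); dish found"
    im,c=look(cover,xy); t=robot.state()['tcp_pos']; D,h,_=KIND[name]; b={'bearing_small':15,'bearing_medium':20,'bearing_large':30,'spacer':34}[name]
    L=[(t[0],t[1]+o,t[2]-under+h,r/2,col) for o,col in((0,(0,0,255)),(4,(0,255,0))) for r in (D,b)]
    L.append((*xy,14,KIND[cover][0]/2,(255,0,0)))
    for x,y,z,r,col in L:
        P=[proj(c,[x+r*np.cos(a),y+r*np.sin(a),z]) for a in np.linspace(0,6.29,60)]
        cv2.polylines(im,[np.int32(np.round(P))],False,col,1)
    cv2.imwrite(f'pics/{pic}.png',cv2.resize(im[90:340,150:450],None,fx=2.3,fy=2.3))
E
python3 - <<'E'
from h import *
held('bearing_small','cover_small',(644,-8.5),9,'w4')
E
```

```text
tcp [642.1 -51.4  88. ] w 35.1 cover_small (array([643. ,  -7.2]), np.float64(58.8), array([280., 155.])) [(array([644.4,  -3.4,  18. ]), 0.75)]
```

View pics/w4.png

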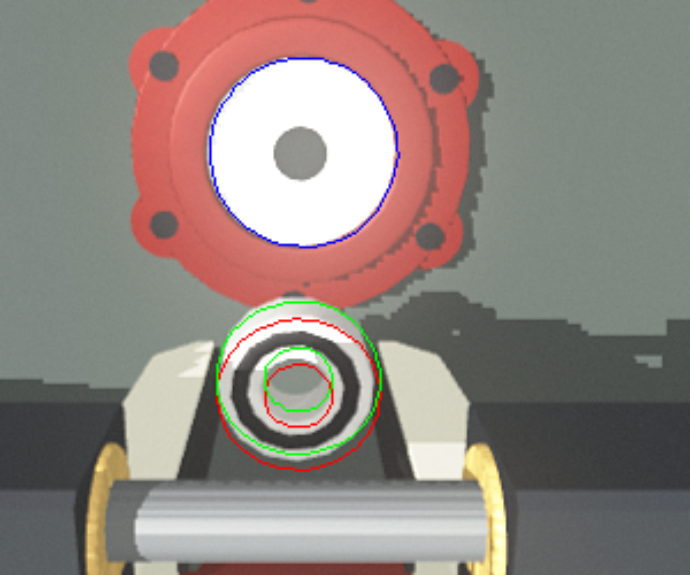

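The wrist fit puts the dish at (643.5,-8), matching the blue circle; the bearing sits about +2 mm Y from the TCP.

Request:
drive_tool --steps '[[[0.08, 0.007, 0], [0, 0, 0], 0.75], [[0.16, 0.007, 0], [0, 0, 0], 0.75], [[0.207, 0.007, 0.03], [0, 0, 0], 0.75], [[0.207, 0.007, 0.12], [0, 0, 0], 0.75], [[0.207, 0.007, 0.2], [0, 0, 0], 0.75], [[0.207, 0.007, 0.26], [0, 0, 0], 0.75], [[0.207, 0.007, 0.295], [0, 0, 0], 0.75], [[0.207, 0.007, 0.31], [0, 0, 0], 0.75], [[0.207, 0.007, 0.318], [0, 0, 0], 0.75], [[0.207, 0.007, 0.323], [0, 0, 0], 0.75], [[0.207, 0.007, 0.326], [0, 0, 0], 0.75], [[0.207, 0.007, 0.326], [0, 0, 0], 0.75]]'

```text
time_s: 11.48
tcp_pos: [645.5, -8.5, 23.4]
tool_rot: [0.0, 0.707, 0.707, 0.0]
contact_force: [0.1, 0.4, -1.8]
grip_width: 35.7
grip_force: 30.0
```

Request:
drive_tool --steps '[[[0, 0, 0.003], [0, 0, 0], 0.75], [[0, 0, 0.006], [0, 0, 0], 0.75], [[0, 0, 0.008], [0, 0, 0], 0.75], [[0, 0, 0.008], [0, 0, 0], 0.75]]'

```text
time_s: 11.82
tcp_pos: [645.6, -8.4, 23.1]
tool_rot: [0.0, 0.707, 0.707, 0.001]
contact_force: [-1.1, 0.5, 7.1]
grip_width: 34.9
grip_force: 30.0
```

Request:
drive_tool --steps '[[[0, 0, 0.006], [0, 0, 0], 0.6], [[0, 0, 0.006], [0, 0, 0], 0.45], [[0, 0, 0.006], [0, 0, 0], 0.4], [[0, 0, 0.0], [0, 0, 0], 0.4], [[0, 0, -0.06], [0, 0, 0], 0.4], [[0, 0, -0.2], [0, 0, 0], 0.3], [[-0.1, -0.05, -0.35], [0, 0, 0], 0.1], [[-0.25, -0.15, -0.48], [0, 0, 0], 0.1], [[-0.4, -0.27, -0.55], [0, 0, 0], 0.1], [[-0.55, -0.4, -0.57], [0, 0, 0], 0.1], [[-0.7, -0.5, -0.57], [0, 0, 0], 0.1], [[-0.85, -0.6, -0.57], [0, 0, 0], 0.1], [[-1.0, -0.7, -0.57], [0, 0, 0], 0.1], [[-1.0, -0.8, -0.57], [0, 0, 0], 0.1], [[-1.0, -0.89, -0.57], [0, 0, 0], 0.1]]'

```text
time_s: 13.07
tcp_pos: [465.6, -211.6, 136.3]
tool_rot: [0.001, 0.709, 0.705, -0.0]
contact_force: [0.5, 0.1, -0.4]
grip_width: 83.8
grip_force: 0.0
```

Request:
drive_tool --steps '[[[-0.13, 0, 0], [0, 0, 0], 0.1], [[-0.26, 0, 0], [0, 0, 0], 0.1], [[-0.36, 0, 0], [0, 0, 0], 0.1], [[-0.41, 0, 0], [0, 0, 0], 0.1], [[-0.41, 0, 0], [0, 0, 0], 0.1], [[-0.41, 0, 0], [0, 0, 0], 0.1], [[-0.41, 0, 0], [0, 0, 0], 0.1]]'

```text
time_s: 13.65
tcp_pos: [467.6, -288.5, 135.2]
tool_rot: [-0.001, 0.706, 0.708, 0.001]
contact_force: [0.1, 0.5, -0.5]
grip_width: 84.1
grip_force: 0.0
```

```bash
python3 - <<'E'
from h import *
look('bearing_large',(467,-290),'w5')
im=robot.grab_frame('top'); cv2.imwrite('pics/top2.png',im)
cv2.imwrite('pics/c5.png',np.hstack([cv2.imread('pics/w5.png')[:400,80:480],cv2.resize(im[90:220,265:395],(400,400))]))
E
```

```text
tcp [ 467.6 -288.5  135.2] w 84.1 bearing_large (array([ 462.2, -296.8]), np.float64(80.4), array([273., 208.])) [(array([ 470.1, -288.1,   18.5]), 0.74)]
```

View pics/c5.png

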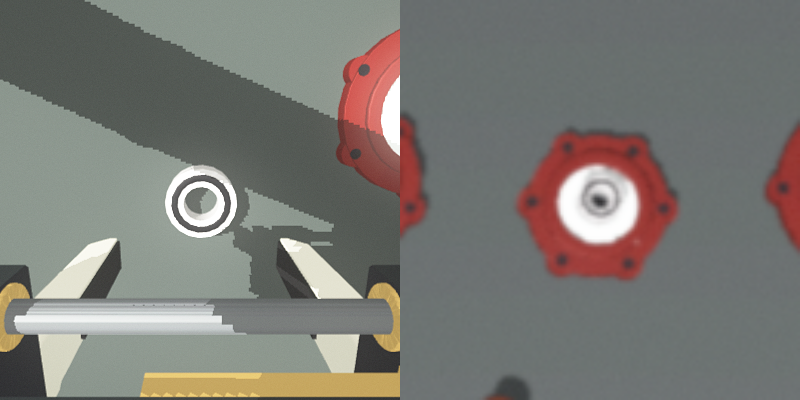

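The large bearing is at full-frame pixel (281,202), where bench glare fooled the threshold. The small bearing sits well centred in its dish.

```bash
python3 - <<'E'
from h import *
s=robot.state();print(s['tcp_pos'],ray(cam('wrist',s),(281,202),12))
E
```

```text
[ 467.61232653 -288.70057157  135.20259303] [ 469.59319856 -291.11942629]
```

Request:
drive_tool --steps '[[[-0.008, 0.006, 0.1], [0, 0, 0], 0.1], [[-0.008, 0.006, 0.25], [0, 0, 0], 0.1], [[-0.008, 0.006, 0.4], [0, 0, 0], 0.1], [[-0.008, 0.006, 0.52], [0, 0, 0], 0.1], [[-0.008, 0.006, 0.59], [0, 0, 0], 0.1], [[-0.008, 0.006, 0.625], [0, 0, 0], 0.1], [[-0.008, 0.006, 0.63], [0, 0, 0], 0.1], [[-0.008, 0.006, 0.63], [0, 0, 0], 0.5], [[-0.008, 0.006, 0.63], [0, 0, 0], 0.5], [[-0.008, 0.006, 0.63], [0, 0, 0], 0.5], [[-0.008, 0.006, 0.63], [0, 0, 0], 0.5], [[-0.008, 0.006, 0.63], [0, 0, 0], 0.5], [[-0.008, 0.006, 0.63], [0, 0, 0], 0.5]]' --squeeze 45

```text
time_s: 14.88
tcp_pos: [469.4, -292.5, 10.4]
tool_rot: [0.001, 0.707, 0.707, 0.0]
contact_force: [-0.6, 0.5, 4.9]
grip_width: 61.4
grip_force: 45.0
```

Request:
drive_tool --steps '[[[0, 0, -0.05], [0, 0, 0], 0.5], [[0, 0, -0.15], [0, 0, 0], 0.5], [[0, 0, -0.25], [0, 0, 0], 0.5], [[0.0, 0.08, -0.35], [0, 0, 0], 0.5], [[0.02, 0.2, -0.4], [0, 0, 0], 0.5], [[0.04, 0.34, -0.4], [0, 0, 0], 0.5], [[0.06, 0.48, -0.4], [0, 0, 0], 0.5], [[0.08, 0.62, -0.4], [0, 0, 0], 0.5], [[0.1, 0.76, -0.4], [0, 0, 0], 0.5], [[0.1, 0.88, -0.4], [0, 0, 0], 0.5], [[0.1, 0.95, -0.4], [0, 0, 0], 0.5], [[0.1, 0.95, -0.4], [0, 0, 0], 0.5], [[0.1, 0.95, -0.4], [0, 0, 0], 0.5], [[0.1, 0.95, -0.4], [0, 0, 0], 0.5]]'

```text
time_s: 16.05
tcp_pos: [656.0, -272.3, 88.4]
tool_rot: [-0.002, 0.707, 0.707, -0.001]
contact_force: [-1.0, -0.4, -3.0]
grip_width: 61.7
grip_force: 45.0
```

```bash
python3 - <<'E'
from h import *
held('bearing_large','cover_large',(659.5,-213.8),10,'w6')
E
```

```text
tcp [ 656.  -272.3   88.4] w 61.7 cover_large (array([ 658.1, -220.3]), np.float64(97.4), array([282., 144.])) [(array([ 660.8, -204.1,   17.1]), 0.66)]
```

View pics/w6.png

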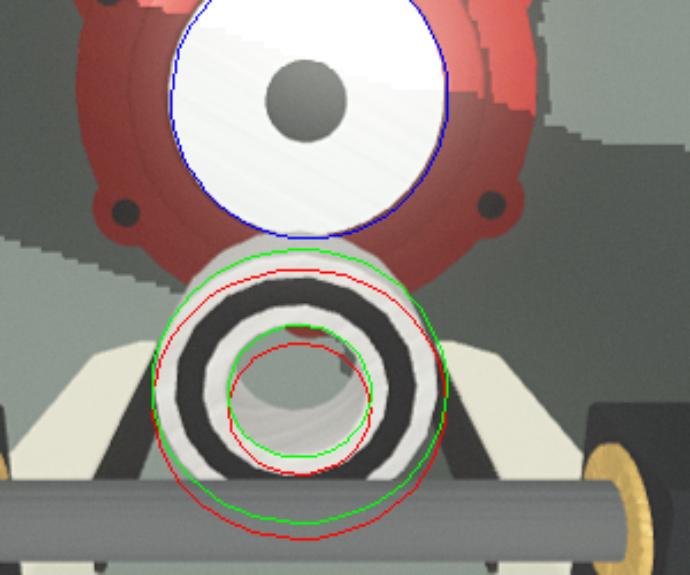

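Dish confirmed at about (658.7,-214); the held bearing is about +3.5 mm Y and -1 mm X of the TCP.

Request:
drive_tool --steps '[[[0.09, 0.018, 0], [0, 0, 0], 0.5], [[0.18, 0.018, 0], [0, 0, 0], 0.5], [[0.25, 0.018, 0], [0, 0, 0], 0.5], [[0.275, 0.018, 0.05], [0, 0, 0], 0.5], [[0.275, 0.018, 0.14], [0, 0, 0], 0.5], [[0.275, 0.018, 0.21], [0, 0, 0], 0.5], [[0.275, 0.018, 0.26], [0, 0, 0], 0.5], [[0.275, 0.018, 0.29], [0, 0, 0], 0.5], [[0.275, 0.018, 0.305], [0, 0, 0], 0.5], [[0.275, 0.018, 0.312], [0, 0, 0], 0.5], [[0.275, 0.018, 0.317], [0, 0, 0], 0.5], [[0.275, 0.018, 0.32], [0, 0, 0], 0.5], [[0.275, 0.018, 0.32], [0, 0, 0], 0.5]]'

```text
time_s: 17.23
tcp_pos: [662.4, -217.2, 25.8]
tool_rot: [0.001, 0.707, 0.707, 0.0]
contact_force: [-0.1, 0.7, -3.8]
grip_width: 61.8
grip_force: 45.0
```

Request:
drive_tool --steps '[[[0, 0, 0.003], [0, 0, 0], 0.5], [[0, 0, 0.005], [0, 0, 0], 0.5], [[0, 0, 0.005], [0, 0, 0], 0.5]]'

```text
time_s: 17.48
tcp_pos: [662.2, -217.0, 24.6]
tool_rot: [0.0, 0.707, 0.707, 0.0]
contact_force: [-0.4, -0.1, -3.0]
grip_width: 61.4
grip_force: 45.0
```

Request:
drive_tool --steps '[[[0, -0.008, 0.003], [0, 0, 0], 0.5], [[0, -0.008, 0.006], [0, 0, 0], 0.5], [[0, -0.008, 0.008], [0, 0, 0], 0.5], [[0, -0.008, 0.008], [0, 0, 0], 0.5]]'

```text
time_s: 17.82
tcp_pos: [661.8, -217.0, 24.4]
tool_rot: [0.001, 0.707, 0.707, 0.001]
contact_force: [0.3, 1.1, 6.0]
grip_width: 61.5
grip_force: 45.0
```

Request:
drive_tool --steps '[[[0, 0, 0.006], [0, 0, 0], 0.3], [[0, 0, 0.006], [0, 0, 0], 0.15], [[0, 0, 0.006], [0, 0, 0], 0.1], [[0, 0, 0.0], [0, 0, 0], 0.1], [[0, 0, -0.05], [0, 0, 0], 0.1], [[0, 0, -0.2], [0, 0, 0], 0.1], [[0, 0, -0.4], [0, 0, 0], 0.1], [[0, 0, -0.55], [0, 0, 0], 0.1], [[0, 0, -0.56], [0, 0, 0], 0.2], [[0, 0, -0.56], [0, 0, 0], 0.2], [[0, 0, -0.56], [0, 0, 0], 0.2]]'

```text
time_s: 18.73
tcp_pos: [659.8, -216.7, 134.6]
tool_rot: [-0.0, 0.707, 0.707, -0.0]
contact_force: [-0.4, 0.2, -1.2]
grip_width: 75.0
grip_force: 0.0
```

```bash
python3 - <<'E'
from h import *
s=robot.state(); im=robot.grab_frame('wrist'); c=cam('wrist',s); print(s['tcp_pos'])
cv2.imwrite('pics/w7.png',im)
for x,y,z,r,col in((658.7,-213.8,38,31,(0,0,255)),(658.7,-213.8,38,15,(0,0,255)),(658.7,-213.8,14,42,(255,0,0))):
    P=[proj(c,[x+r*np.cos(a),y+r*np.sin(a),z]) for a in np.linspace(0,6.29,60)]
    cv2.polylines(im,[np.int32(np.round(P))],False,col,1)
cv2.imwrite('pics/w7b.png',cv2.resize(im[110:310,180:380],None,fx=3,fy=3)); print(proj(c,(658.7,-213.8,38)))
E
```

```text
[ 659.80073035 -216.70551627  134.55052614]
[277.51694215 203.71034544]
```

View pics/w7b.png

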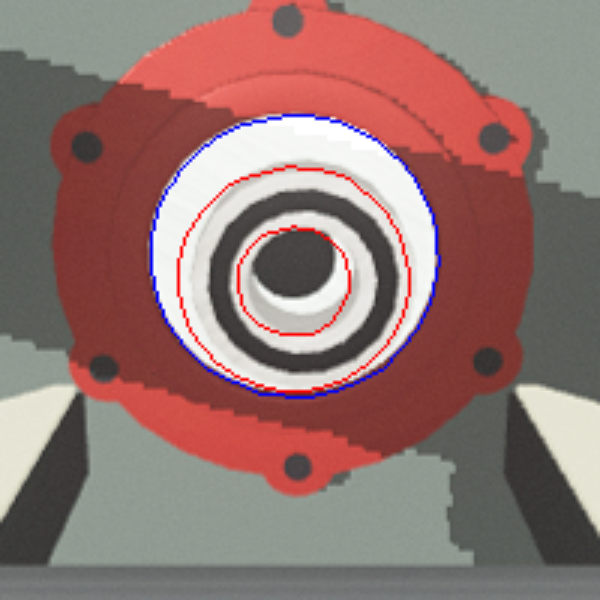

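The large bearing's centre is at about (661.5,-214), within 3 mm of the dish centre. Next I fetch the spacer.

Request:
drive_tool --steps '[[[0.16, -0.09, 0], [0, 0, 0], 0.25], [[0.32, -0.18, 0], [0, 0, 0], 0.25], [[0.48, -0.27, 0], [0, 0, 0], 0.25], [[0.64, -0.36, 0], [0, 0, 0], 0.25], [[0.8, -0.45, 0], [0, 0, 0], 0.25], [[0.92, -0.51, 0], [0, 0, 0], 0.25], [[1.0, -0.55, 0], [0, 0, 0], 0.25]]'

```text
time_s: 19.37
tcp_pos: [547.0, -13.0, 132.8]
tool_rot: [-0.003, 0.706, 0.709, -0.001]
contact_force: [-0.0, -0.2, -0.5]
grip_width: 69.7
grip_force: 0.0
```

Request:
drive_tool --steps '[[[0.16, -0.09, 0], [0, 0, 0], 0.25], [[0.32, -0.18, 0], [0, 0, 0], 0.25], [[0.48, -0.27, 0], [0, 0, 0], 0.25], [[0.64, -0.36, 0], [0, 0, 0], 0.25], [[0.8, -0.45, 0], [0, 0, 0], 0.25], [[0.9, -0.51, 0], [0, 0, 0], 0.25], [[0.92, -0.51, 0], [0, 0, 0], 0.25], [[0.92, -0.51, 0], [0, 0, 0], 0.25], [[0.92, -0.51, 0], [0, 0, 0], 0.25]]'

```text
time_s: 20.12
tcp_pos: [448.2, 165.9, 134.0]
tool_rot: [0.0, 0.707, 0.707, -0.001]
contact_force: [0.7, 0.1, -0.3]
grip_width: 70.0
grip_force: 0.0
```

```bash
python3 - <<'E'
from h import *
look('spacer',(447,169),'w8')
E
```

```text
tcp [448.2 165.9 134. ] w 70.0 spacer (array([445.9, 170. ]), np.float64(50.7), array([276., 194.])) [(array([446.9, 169.7,  16.8]), 0.9), (array([655.9, 188.1,  34.2]), 0.64)]
```

Request:
drive_tool --steps '[[[0.025, -0.01, 0.1], [0, 0, 0], 0.25], [[0.025, -0.01, 0.25], [0, 0, 0], 0.25], [[0.025, -0.01, 0.4], [0, 0, 0], 0.25], [[0.025, -0.01, 0.52], [0, 0, 0], 0.25], [[0.025, -0.01, 0.6], [0, 0, 0], 0.25], [[0.025, -0.01, 0.635], [0, 0, 0], 0.25], [[0.025, -0.01, 0.645], [0, 0, 0], 0.25], [[0.025, -0.01, 0.645], [0, 0, 0], 0.6], [[0.025, -0.01, 0.645], [0, 0, 0], 0.6], [[0.025, -0.01, 0.645], [0, 0, 0], 0.6], [[0.025, -0.01, 0.645], [0, 0, 0], 0.6], [[0.025, -0.01, 0.645], [0, 0, 0], 0.6], [[0.025, -0.01, 0.645], [0, 0, 0], 0.6]]' --squeeze 25

```text
time_s: 21.3
tcp_pos: [446.9, 172.1, 6.6]
tool_rot: [0.0, 0.707, 0.707, 0.001]
contact_force: [-0.3, -0.5, 6.0]
grip_width: 49.8
grip_force: 25.0
```

Request:
drive_tool --steps '[[[0, 0, -0.05], [0, 0, 0], 0.6], [[0, 0, -0.15], [0, 0, 0], 0.6], [[0, 0, -0.27], [0, 0, 0], 0.6], [[0, 0.06, -0.4], [0, 0, 0], 0.6], [[-0.05, 0.16, -0.5], [0, 0, 0], 0.6], [[-0.16, 0.26, -0.5], [0, 0, 0], 0.6], [[-0.28, 0.36, -0.5], [0, 0, 0], 0.6], [[-0.4, 0.46, -0.5], [0, 0, 0], 0.6], [[-0.52, 0.56, -0.5], [0, 0, 0], 0.6], [[-0.64, 0.66, -0.5], [0, 0, 0], 0.6], [[-0.76, 0.76, -0.5], [0, 0, 0], 0.6], [[-0.88, 0.86, -0.5], [0, 0, 0], 0.6], [[-1, 0.95, -0.5], [0, 0, 0], 0.6]]'

```text
time_s: 22.38
tcp_pos: [636.6, -28.9, 105.9]
tool_rot: [-0.0, 0.707, 0.707, -0.0]
contact_force: [0.3, 0.5, -1.6]
grip_width: 49.4
grip_force: 25.0
```

Request:
drive_tool --steps '[[[-0.15, 0.05, 0], [0, 0, 0], 0.6], [[-0.3, 0.1, 0], [0, 0, 0], 0.6], [[-0.45, 0.12, 0], [0, 0, 0], 0.6], [[-0.6, 0.12, 0], [0, 0, 0], 0.6], [[-0.75, 0.12, 0], [0, 0, 0], 0.6], [[-0.9, 0.12, 0], [0, 0, 0], 0.6], [[-1, 0.12, 0], [0, 0, 0], 0.6], [[-1, 0.12, 0], [0, 0, 0], 0.6]]'

```text
time_s: 23.05
tcp_pos: [657.6, -236.3, 105.9]
tool_rot: [0.002, 0.71, 0.704, -0.003]
contact_force: [-1.4, -1.1, -0.8]
grip_width: 50.1
grip_force: 25.0
```

Request:
drive_tool --steps '[[[-0.08, 0, 0], [0, 0, 0], 0.6], [[-0.16, 0, 0], [0, 0, 0], 0.6], [[-0.2, 0, 0], [0, 0, 0], 0.6], [[-0.2, 0, 0], [0, 0, 0], 0.6], [[-0.2, 0, 0], [0, 0, 0], 0.6]]'

```text
time_s: 23.47
tcp_pos: [660.1, -268.2, 105.5]
tool_rot: [-0.0, 0.707, 0.707, -0.0]
contact_force: [1.1, -0.3, -1.3]
grip_width: 50.0
grip_force: 25.0
```

```bash
python3 - <<'E'
from h import *
held('spacer','cover_large',(658.7,-213.8),6,'w9')
E
```

```text
tcp [ 660.1 -268.2  105.5] w 50.0 cover_large (array([ 658.4, -211. ]), np.float64(86.5), array([276., 135.])) [(array([ 658.3, -202.8,   17.9]), 0.64)]
```

View pics/w9.png

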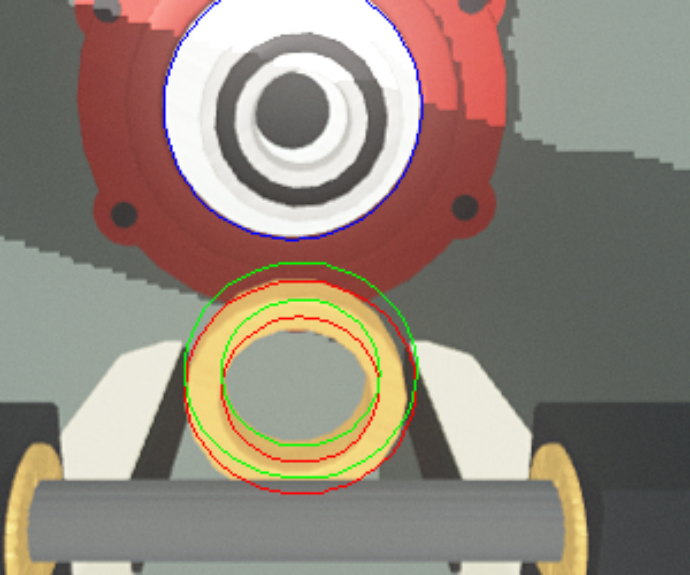

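```bash
python3 - <<'E'
from h import *
s=robot.state();c=cam('wrist',s);t=s['tcp_pos'];print(t,ray(c,(150+301/2.3,90+120/2.3),38))
for o in(0,-2,-4): print(o,[(np.round((proj(c,[t[0],t[1]+o+dy,t[2]-6+dz])-[150,90])*2.3)) for dy,dz in((25,0),(17,16),(-17,0))])
E
```

```text
[ 660.73317365 -266.36332932  105.5258529 ] [ 662.02760901 -212.31908329]
0 [array([297., 268.]), array([297., 325.]), array([297., 435.])]
-2 [array([297., 277.]), array([297., 333.]), array([297., 442.])]
-4 [array([297., 285.]), array([297., 342.]), array([297., 450.])]
```

Spacer held level, at about -2 mm Y of the TCP; bearing centre at about (662,-213). The needed shift is +55 Y, +1 X and about 61 mm down.

Request:
drive_tool --steps '[[[0.09, 0.006, 0], [0, 0, 0], 0.6], [[0.18, 0.006, 0], [0, 0, 0], 0.6], [[0.25, 0.006, 0], [0, 0, 0], 0.6], [[0.276, 0.006, 0.04], [0, 0, 0], 0.6], [[0.276, 0.006, 0.12], [0, 0, 0], 0.6], [[0.276, 0.006, 0.2], [0, 0, 0], 0.6], [[0.276, 0.006, 0.25], [0, 0, 0], 0.6], [[0.276, 0.006, 0.28], [0, 0, 0], 0.6], [[0.276, 0.006, 0.292], [0, 0, 0], 0.6], [[0.276, 0.006, 0.299], [0, 0, 0], 0.6], [[0.276, 0.006, 0.303], [0, 0, 0], 0.6], [[0.276, 0.006, 0.303], [0, 0, 0], 0.6]]'

```text
time_s: 24.57
tcp_pos: [662.0, -213.1, 45.7]
tool_rot: [0.001, 0.707, 0.707, 0.0]
contact_force: [0.2, 0.3, -0.3]
grip_width: 50.0
grip_force: 25.0
```

Request:
drive_tool --steps '[[[0, 0, 0.003], [0, 0, 0], 0.6], [[0, 0, 0.006], [0, 0, 0], 0.6], [[0, 0, 0.006], [0, 0, 0], 0.6]]'

```text
time_s: 24.82
tcp_pos: [662.0, -213.0, 44.8]
tool_rot: [0.001, 0.707, 0.707, 0.0]
contact_force: [-0.1, -0.3, 0.9]
grip_width: 49.7
grip_force: 25.0
```

Request:
drive_tool --steps '[[[0, 0, 0.003], [0, 0, 0], 0.6], [[0, 0, 0.006], [0, 0, 0], 0.6], [[0, 0, 0.006], [0, 0, 0], 0.6]]'

```text
time_s: 25.07
tcp_pos: [662.0, -213.0, 44.7]
tool_rot: [0.001, 0.707, 0.707, 0.0]
contact_force: [-2.3, 1.0, 7.1]
grip_width: 49.5
grip_force: 25.0
```

Contact. Release, rise and check.

Request:
drive_tool --steps '[[[0, 0, 0.006], [0, 0, 0], 0.4], [[0, 0, 0.006], [0, 0, 0], 0.25], [[0, 0, 0.006], [0, 0, 0], 0.2], [[0, 0, 0.0], [0, 0, 0], 0.2], [[0, 0, -0.05], [0, 0, 0], 0.2], [[0, 0, -0.2], [0, 0, 0], 0.2], [[0, 0, -0.4], [0, 0, 0], 0.2], [[0, 0, -0.55], [0, 0, 0], 0.2], [[0, 0, -0.55], [0, 0, 0], 0.2], [[0, 0, -0.55], [0, 0, 0], 0.2], [[0, 0, -0.55], [0, 0, 0], 0.2]]'

```text
time_s: 25.98
tcp_pos: [661.0, -212.4, 152.4]
tool_rot: [-0.0, 0.707, 0.707, -0.0]
contact_force: [-0.7, 0.4, -0.7]
grip_width: 74.7
grip_force: 0.0
```

```bash
python3 - <<'E'
from h import *
w=robot.grab_frame('wrist'); c=cam('wrist',robot.state())
for x,y,z,r in((661.8,-213.4,54,25),(661.8,-213.4,54,17)):
    P=[proj(c,[x+r*np.cos(a),y+r*np.sin(a),z]) for a in np.linspace(0,6.29,60)]
    cv2.polylines(w,[np.int32(np.round(P))],False,(0,0,255),1)
s=robot.grab_frame('scene'); t=robot.grab_frame('top')
cv2.imwrite('pics/c10.png',np.hstack([cv2.resize(w[110:310,180:380],(400,400)),cv2.resize(t[90:270,80:480][:, :],(400,180)).repeat(1,0) if 0 else cv2.resize(s[130:350,150:370],(400,400))]))
o=cv2.imread('pics/top0.png')
for n in ['cap','bush','spanner']: print(n,[np.round(d['point']) for d in robot.boxes_of(n,'top')[:1]])
E
```

```text
cap [array([457., -51.,  11.])]
bush [array([477.,  66.,   3.])]
spanner [array([532., 522.,   6.])]
```

View pics/c10.png

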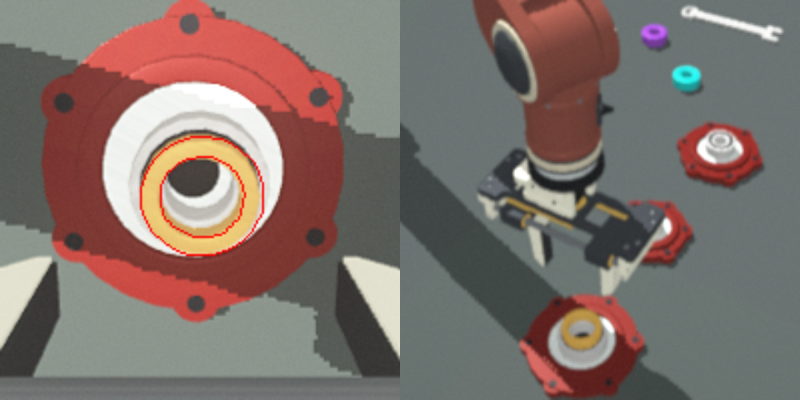

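The spacer lies flat and within about 2 mm of the predicted place on the large bearing. The cap, bush and spanner haven't moved.

```bash
python3 -c "
from rig import robot
print(robot.finish_job())"
```

```text
the job is handed in; nothing more can be done
None
```

Job handed in, result not reported back: camera checks showed all three bearings flat in their own covers, the spacer flat and about centred on the large bearing, and the cap, bush and spanner in place (about 26 s used).

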